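# Lay a turned leg in the V cradle with its brass pin facing the pointer

## Task

Lay the standing furniture leg on its side in the blue V supports of the jig, its foot towards the steel stop plate, turned about its own length so that the brass pin stands straight up at the red pointer of the bridge. Slide it in under the bridge and push its foot gently but firmly against the stop plate, then leave it lying there. Never drop it or lay it on the gritty bench, and leave the sander, glue bottle and sanding block alone.

Things in the scene. Friction and masses are not known exactly. Their poses are not given: they have to be found in the camera images.
- leg: Dark walnut turned leg, loose, upright at the start, 200 mm long, 150 g. Round, 30 mm diameter from the foot to 182 mm, then a 36 mm head; pale rings are paint. Origin: centre of the foot's end face; z from foot to head; x along the brass pin. A white line on the head's end face runs from the middle towards the pin's side
- pin_tip (a point): centre of the free end of the brass pin: 10 mm diameter, its axis 30 mm from the foot face, it sticks out 15 mm from the leg's side (tip 30 mm from the leg's axis)
- leg_mid (a point): point on the leg's axis half way along it (100 mm from the foot)
- jig: Fixed jig, grey base plate 110 x 230 x 12 mm (x, y, z). Origin: centre of its underside, on the bench; z up; y along the cradle to the stop. Two blue 90-degree V supports, 20 mm long along y, 52 mm wide, at y = -25 and +35 mm, hold a 30 mm leg with its axis along y at x = 0, 55 mm above the bench. A bridge crosses at y = 70 mm (see pointer)
- stop: steel stop plate at the +y end of the jig, 60 mm wide, 10 mm thick, from the base plate to 80 mm above the bench; its face towards the cradle is at y = 100 mm in the jig's frame. This origin and its axes are those of jig
- jig_seat (a point): point on the stop plate's face where the centre of the leg's foot belongs: jig frame (0, 100, 55) mm
- pointer (a point): Tip of the red cone under the bridge: jig frame (0, 70, 93) mm. Bridge: 10 mm posts at x = -45 and +45 mm, crossbar 8 mm thick (y), 107 to 117 mm above the bench. The upright pin of a laid leg reaches 85 mm: it slides under the pointer but cannot be lowered through the bridge, so lower the leg on the -y side of it and slide it in
- sander: green and black palm sander, loose, base 110 x 100 mm with a black stub at +x out to 87 mm, 124 mm high, 1.2 kg; origin under its base; bystander
- glue: white glue bottle with red cap, 60 mm diameter, 150 mm high, loose; origin under its base; bystander
- block: cork sanding block 70 x 110 x 34 mm (x, y, z), loose; origin under its base; bystander
Mind the look-alikes: they are no part of the job. Of the things shaped like the leg, the walnut one is meant.

How it is judged:
By the outcome, as a careful person would: the job done as asked, in the order asked, and still so for the second after the job is handed in, with the robot touching nothing.
It also fails if it takes over 58 s, if anything falls off the work surface, if the arm or the gripper's body presses on something with over 40 N, if the wrist force passes 120 N, or if a joint passes its speed limit or range.

## Robot

A 7-joint arm with a two-finger parallel gripper is mounted at the origin on the work surface. World frame = base frame: x ahead of the robot, y to its left, z up, the work surface at z = 0. Lengths are in m, angles in degrees, forces in N, time in s.
With the tool pointing down it reaches from about 0.425 to 0.875 m from the base axis. Payload 4.7 kg.
Tool frame: the origin (TCP) lies at the very end of the fingers, on their centre line; the grasp point (between the pads) lies 19 mm behind it; z points along the fingers, y is the line along which they close (so a half turn about z gives the same grasp; the last joint's range is limited). The gripper opens to 87 mm and grips with 3 to 60 N. Pads are 19 mm wide; open, the fingers measure 117 mm over their backs; the gripper's body (75 mm by 190 mm) begins 51 mm behind the grasp point.
Start: joints at [-69.895, 18.392, -4.016, 83.108, 1.295, 78.541, -3.26], TCP at [0.215, 0.613, 0.223] pointing down, gripper open.
Joint ranges: [-163.93, 163.93], [-17.29, 119.83], [-79.2, 71.16], [3.27, 140.29], [-89.18, 269.18], [5.43, 117.66], [-154.24, 154.24]. Speed limits (degrees/s): [147.25, 147.25, 180, 180, 180, 180, 180].

## Interface

Orientations are given as [roll, pitch, yaw] about the fixed x, y, z axes, in that order (R = Rz(yaw) Ry(pitch) Rx(roll)).
In Python, from cell import get_obs, cams, ticket, finder gives the robot as it stands.
- The arm moves only by the shell command python3 -m creep 'ROWS' [FORCE]. ROWS is text: rows parted by semicolons, each of 5 numbers parted by spaces: the shift along the world's x, y, z in m, then the turn about the world's z in degrees, then the finger opening in m, from 0 to 0.087. A call has 1 to 8 rows; each row shifts and turns the commanded pose from where the row before left it; what a row does not reach is not made up. A row lasts 1/8 s, in which the tool goes at most 62.5 mm and 10.7 degrees, less where a joint would pass 70% of its speed; a pose out of reach is approached as far as the arm can. A call with a gripper value outside its range is refused whole. The fingers move at their own pace and stop on an object; FORCE is the grip in N (left out, the last holds). Time passes only in rows, so rows that do not move let the fingers close. It gives the time, the measured TCP pose, the force, the opening and the grip force at its end, in the units of the state.
- get_obs(): the state, without advancing time (a new reading comes with each control period).
- cams.read_camera(name): name is "scene" or "top" or "wrist"; returns the picture (400x640x3 uint8, red, green, blue); there is no depth.
- cams.calibration(name): a dict with "fx", "fy", "cx", "cy" (pixels), "extrinsics" (4x4, takes a point from world to camera coordinates). Camera axes: x right, y down, z forward; pixel columns grow to the right and rows downward; lengths in m; the calibration is good to about 2 mm. The wrist camera is an equidistant fisheye: a pixel r from the principal point sees the ray r / f radians off the axis. A picture is of the moment at which its call begins: read the wrist's pose just before it. calibration takes no time and is no camera call; for the wrist camera it gives the pose at the moment of the call.
- ticket.sign_off(): hands the job in; it is judged then, once.
Trained networks look in the newest picture that a camera, given by its name, has taken for a name from the list of things; names that differ only in an ending like _2 or _b are one class to them, and where a whole thing is asked for, a point or a joint stands for the part that bears it (a point fixed in the world has none). Each returns a list of dicts, best first, with "p" (0 to 1); they miss things now and then, are a little off and sometimes report something else, mostly with a low value. They report only what shows in the picture. A call takes as long as a camera call. They do not tell look-alikes from the thing itself.
- finder.masks_of(name, camera): "mask" (400x640 bool, what is visible of it) and "xy" ([column, row] in pixels, amid what is visible of it).
- finder.tip_of(name, camera): "xy" ([column, row] in pixels: a listed point, or the origin of a listed thing).
The state is a dict: "time_s": time; "qpos": joint angles; "joint_velocities": joint speeds; "effort": joint torques, N m; "tool_pos": TCP position; "tool_rot": TCP orientation; "force": force on the tool from outside, world axes, zero at the start; "wrist_torque": the same for the moment, N m; "grip_width": finger opening in m; "grasp_force": force on a finger pad.
Only numpy, scipy, OpenCV 4.12 (cv2) and the standard library are available. Lean on these libraries where they do the work, as an engineer would, in place of code of your own. Each camera call takes 0.05 s, during which the arm holds its last target. There are 200 camera calls.

## Working session

There is one attempt and no reset: what is moved stays moved. The work goes in short steps, Python scripts to look and compute and a shell command to move; the robot and the scene stay as the last step left them, time stands still between calls to the robot, and variables do not carry over. Pictures are saved under pics/ and viewed, at most 10 in all, crops included, and the job is handed in when it is done.

```bash
mkdir -p pics
cat > h.py <<'E'
import numpy as np, cv2
from cell import get_obs, cams, ticket, finder
def K(c): return np.array([[c["fx"],0,c["cx"]],[0,c["fy"],c["cy"]],[0,0,1.]])
def ray(c,uv):
    E=np.array(c["extrinsics"]);R,t=E[:3,:3],E[:3,3]
    x=(uv[0]-c["cx"])/c["fx"];y=(uv[1]-c["cy"])/c["fy"]
    if c.get("fish"):
        r=np.hypot(x,y); s=np.sin(r)/r if r>1e-9 else 1; d=np.array([x*s,y*s,np.cos(r)])
    else: d=np.array([x,y,1.])
    d=R.T@d; return -R.T@t, d/np.linalg.norm(d)
def tri(rs):
    A=np.zeros((3,3));b=np.zeros(3)
    for o,d in rs: P=np.eye(3)-np.outer(d,d);A+=P;b+=P@o
    p=np.linalg.solve(A,b); return p,[round(float(np.linalg.norm((np.eye(3)-np.outer(d,d))@(p-o)))*1000,1) for o,d in rs]
def atz(r,z): o,d=r; return o+d*(z-o[2])/d[2]
def cal(n):
    c=dict(cams.calibration(n)); c["fish"]=n=="wrist"; return c
def proj(c,p):
    q=np.array(c["extrinsics"])@np.append(p,1); q=q[:3]
    if c["fish"]:
        th=np.arctan2(np.hypot(*q[:2]),q[2]);u=q[:2]/np.hypot(*q[:2])*th
    else: u=q[:2]/q[2]
    return np.array([c["cx"]+c["fx"]*u[0],c["cy"]+c["fy"]*u[1]])
def shot(n,name=None):
    c=cal(n); im=cams.read_camera(n)
    if name: cv2.imwrite(f"pics/{name}.png",im[:,:,::-1])
    return c,im
E
python3 - <<'E'
from h import *
np.set_printoptions(precision=3,suppress=True)
ims=[]
for n in ["scene","top","wrist"]:
    c,im=shot(n); ims.append(im)
    print(n,c["fx"],[round(float(v),3) for v in ray(c,(c["cx"],c["cy"]))[0]])
    for t in ["leg","pin_tip","leg_mid","jig","jig_seat","pointer"]:
        print(t,[(np.round(r["xy"]).tolist(),round(r["p"],2)) for r in finder.tip_of(t,n)[:4]])
    cv2.imwrite(f"pics/{n}0.png",im[:,:,::-1])
E
```

```text
scene 479.44854799805074 [1.421, -0.195, 0.626]
leg [([244.0, 248.0], 0.97), ([228.0, 198.0], 0.92), ([250.0, 222.0], 0.85)]
pin_tip [([234.0, 225.0], 0.92), ([255.0, 218.0], 0.68), ([230.0, 196.0], 0.63)]
leg_mid [([237.0, 210.0], 0.92), ([219.0, 166.0], 0.81), ([250.0, 181.0], 0.7)]
jig [([374.0, 204.0], 0.61)]
jig_seat [([418.0, 182.0], 0.78)]
pointer [([408.0, 169.0], 0.84)]
top 465.60323968941196 [0.368, -0.005, 1.099]
leg [([414.0, 292.0], 0.85), ([401.0, 203.0], 0.83)]
pin_tip [([393.0, 234.0], 0.79), ([398.0, 245.0], 0.74), ([414.0, 279.0], 0.61), ([409.0, 217.0], 0.56)]
leg_mid [([398.0, 247.0], 0.68), ([411.0, 196.0], 0.63), ([426.0, 290.0], 0.55)]
jig [([264.0, 240.0], 0.73)]
jig_seat [([217.0, 234.0], 0.97), ([226.0, 232.0], 0.67)]
pointer [([226.0, 232.0], 0.58)]
wrist 309.70691628693146 [0.137, 0.641, 0.385]
leg [([41.0, 340.0], 0.95), ([70.0, 368.0], 0.56)]
pin_tip [([74.0, 381.0], 0.65), ([40.0, 352.0], 0.56)]
leg_mid [([20.0, 364.0], 0.91), ([50.0, 389.0], 0.72)]
jig []
jig_seat []
pointer []
```

View pics/scene0.png

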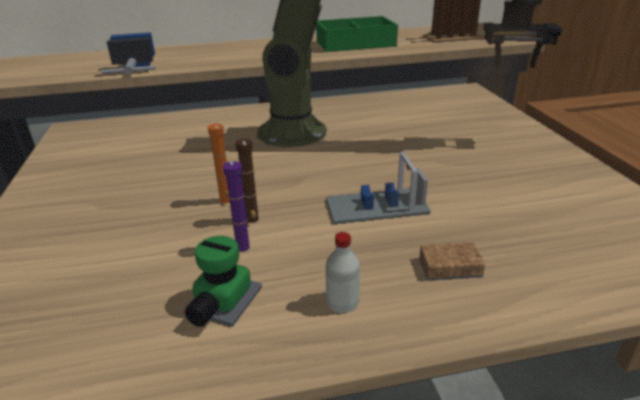

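View pics/top0.png

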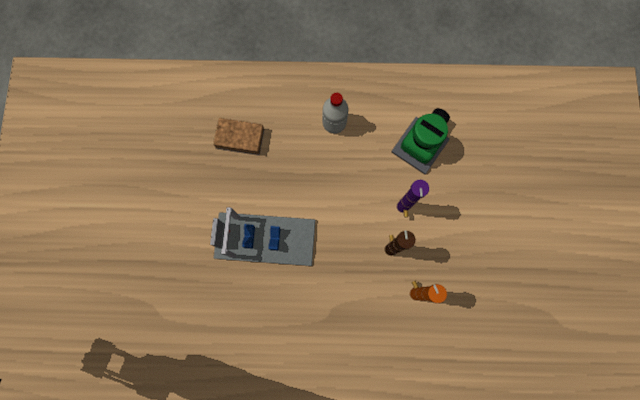

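Run:
```python
from h import *
t=cv2.imread("pics/top0.png");s=cv2.imread("pics/scene0.png")
f=lambda im,x,y,w,h,k: cv2.resize(im[y:y+h,x:x+w],None,fx=k,fy=k,interpolation=cv2.INTER_CUBIC)
a=f(t,375,220,50,50,8); b=f(s,195,120,66,66*2,3); c=f(t,205,205,116,64,5)
o=np.zeros((600,800,3),np.uint8); 
o[:250,:250]=f(t,375,220,50,50,5); o[:250,260:660]=f(s,200,125,80,50,5)[:250]; o[260:580,:580]=c
cv2.imwrite("pics/z1.png",o)
ct,cs=cal("top"),cal("scene")
for n,a,b in [("leg",None,(244,248)),("mid",(398,247),(250,181)),("seat",(217,234),(418,182)),("pointer",(226,232),(408,169)),("pin",(393,234),(255,218))]:
    if a: print(n,tri([ray(ct,a),ray(cs,b)]))
print("foot scene z0",atz(ray(cs,(251,221)),0)," jig",atz(ray(ct,(264,240)),0),atz(ray(cs,(374,204)),0))
for p in [(214,213),(317,218),(315,266),(212,262)]: print(atz(ray(ct,p),.012))
```

```text
mid (array([ 0.47263537, -0.16835107,  0.10155944]), [2.8, 2.8])
seat (array([0.49793534, 0.22709509, 0.0575827 ]), [1.2, 1.2])
pointer (array([0.49786789, 0.1991944 , 0.09616845]), [1.2, 1.2])
pin (array([ 0.51043531, -0.16866695,  0.02669976]), [3.8, 3.8])
foot scene z0 [ 0.48151354 -0.17387395  0.        ]  jig [0.49335346 0.12876869 0.        ] [0.47965778 0.12501575 0.        ]
[0.55387707 0.24872971 0.012     ]
[0.54655414 0.00419013 0.012     ]
[0.43394382 0.00657696 0.012     ]
[0.438442   0.24592006 0.012     ]
```

View pics/z1.png

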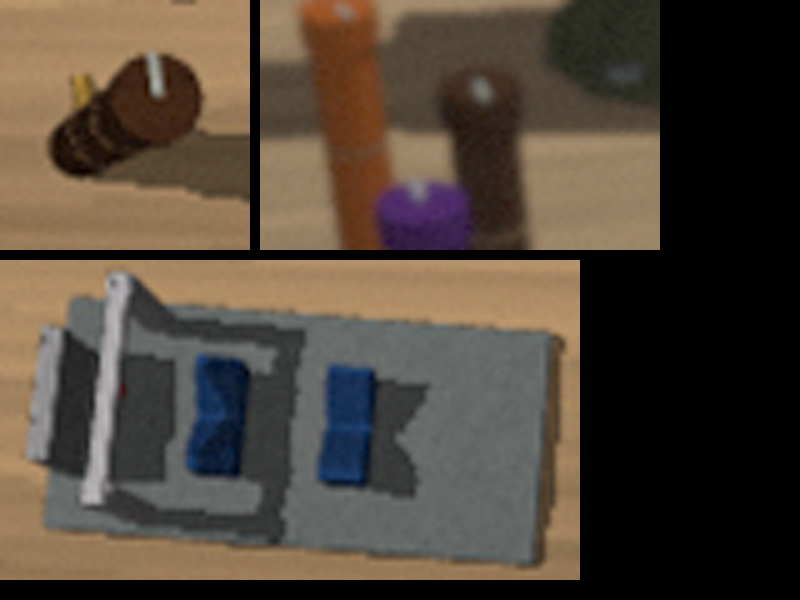

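Run:
```python
from h import *
np.set_printoptions(precision=4,suppress=True)
ct,cs=cal("top"),cal("scene")
C=np.array([atz(ray(ct,p),.012)[:2] for p in [(219.5,213),(315,220),(312,265),(214.3,257.5)]])
M=np.array([[55,115],[55,-115],[-55,-115],[-55,115]])/1000  # jig x ~ world x, y ~ world y
m=C.mean(0);H=(M).T@(C-m);th=np.arctan2(H[0,1]-H[1,0],H[0,0]+H[1,1])
R=np.array([[np.cos(th),-np.sin(th)],[np.sin(th),np.cos(th)]])
print("jig centre",m,"yaw",np.degrees(th),"resid mm",(C-m-(M@R.T))*1000)
print("seat pred",m+R@[0,.1],"pointer pred",m+R@[0,.07])
h=atz(ray(ct,(406.3,239.6)),.2);l=atz(ray(ct,(405.6,231)),.2)
d=l-h;print("head",h,"line dir deg",np.degrees(np.arctan2(d[1],d[0])))
# head from scene crop: centre (480,88) in crop -> 
hs=(200+(481-260)/5,125+88/5);print(hs,atz(ray(cs,hs),.2),tri([ray(ct,(406.3,239.6)),ray(cs,hs)]))
ft=(375+75/5,220+152/5);print("foot",atz(ray(ct,ft),0), "pin tip dir", atz(ray(ct,(375+80/5,220+76/5)),.03))
print(get_obs()["tool_rot"],get_obs()["tool_pos"])
```

```text
jig centre [0.4952 0.1248] yaw -3.1147552047376905 resid mm [[-2.2525 -0.998 ]
 [-2.2014  1.8104]
 [ 2.0593  0.5886]
 [ 2.3946 -1.401 ]]
seat pred [0.5006 0.2247] pointer pred [0.499  0.1947]
head [ 0.4767 -0.171   0.2   ] line dir deg 3.571774721520824
(244.2, 142.6) [ 0.4822 -0.1691  0.2   ] (array([ 0.4771, -0.1701,  0.1979]), [1.2, 1.2])
foot [ 0.4746 -0.1691  0.    ] pin tip dir [ 0.5067 -0.1674  0.03  ]
[179.9931   0.0039 160.7072] [0.2148 0.6135 0.2226]
```

```bash
python3 -m creep '0.032 -0.045 0.006 -10.4 0.087;0.032 -0.045 0.006 -10.4 0.087;0.032 -0.045 0.006 -10.4 0.087;0.032 -0.045 0.006 -10.4 0.087;0.032 -0.045 0.006 -10.4 0.087;0.032 -0.045 0.006 -10.4 0.087;0.032 -0.045 0.006 -10.4 0.087;0.032 -0.045 0.006 -10.4 0.087'; python3 -m creep '0 -0.03 0 -10.4 0.087;0 -0.05 0 -10.4 0.087;0 -0.05 0 -10.4 0.087;0 -0.05 0 -10.4 0.087;0 -0.05 0 -10.4 0.087;0 -0.05 0 -10.4 0.087;0 -0.05 0 -10.4 0.087;0 0 0 0 0.087'
python3 - <<'E'
from h import *
np.set_printoptions(precision=4,suppress=True)
c,im=shot("wrist","w1"); ct=cal("top")
o=get_obs();print(o["qpos"],o["tool_pos"],o["tool_rot"])
for t in ["leg","pin_tip","leg_mid"]:
    print(t,[(np.round(r["xy"]).tolist(),round(r["p"],2)) for r in finder.tip_of(t,"wrist")[:4]])
print("expected head px",proj(c,np.array([.4765,-.17,.2])),proj(c,np.array([.4765,-.17,0])))
E
```

```text
time_s: 2.05
tool_pos: [0.4717, 0.252, 0.2711]
tool_rot: [180.0, -0.0, 77.2]
force: [-0.2, 0.3, -0.9]
grip_width: 0.0871
grasp_force: 0.0
time_s: 3.05
tool_pos: [0.4704, -0.0813, 0.2712]
tool_rot: [180.0, -0.1, 4.2]
force: [0.8, 1.3, 0.5]
grip_width: 0.0872
grasp_force: 0.0
[-30.9873  -6.2844  34.8181 103.4987   3.5783  81.644  -82.3467] [ 0.4706 -0.0782  0.2709] [-179.9629   -0.0451    4.5024]
leg [([409.0, 232.0], 0.9), ([382.0, 161.0], 0.84)]
pin_tip [([385.0, 143.0], 0.97), ([409.0, 219.0], 0.84)]
leg_mid [([395.0, 180.0], 0.82), ([429.0, 263.0], 0.55)]
expected head px [427.4727 208.5257] [382.2345 162.512 ]
```

View pics/w1.png

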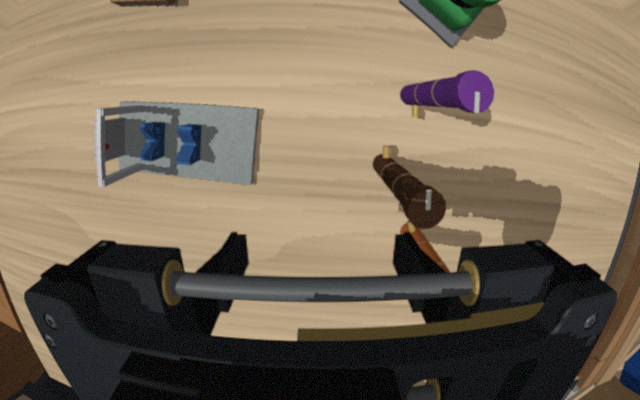

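```bash
python3 -m creep '0.002 -0.03 0 0 0.087;0.002 -0.03 0 0 0.087;0.002 -0.032 0 0 0.087;0 0 0 0 0.087;0 0 0 0 0.087'
python3 - <<'E'
from h import *
np.set_printoptions(precision=4,suppress=True)
c,im=shot("wrist","w2")
cv2.imwrite("pics/w2z.png",cv2.resize(im[60:260,200:400,::-1],None,fx=3,fy=3,interpolation=cv2.INTER_CUBIC))
o=get_obs();print(o["qpos"],o["tool_pos"],o["tool_rot"])
for z,p in [(.2,(.4765,-.17)),(0,(.4765,-.17))]: print(proj(c,np.array([*p,z])))
E
```

```text
time_s: 3.88
tool_pos: [0.4772, -0.1665, 0.2704]
tool_rot: [-180.0, 0.0, 4.9]
force: [-1.3, 1.0, 0.3]
grip_width: 0.0866
grasp_force: 0.0
[-26.3961  -2.145   41.9882 100.3029   1.4295  81.332  -69.7455] [ 0.4772 -0.1664  0.2704] [-179.9666    0.0276    4.8987]
[325.2386 209.8997]
[323.2077 162.2671]
```

View pics/w2z.png

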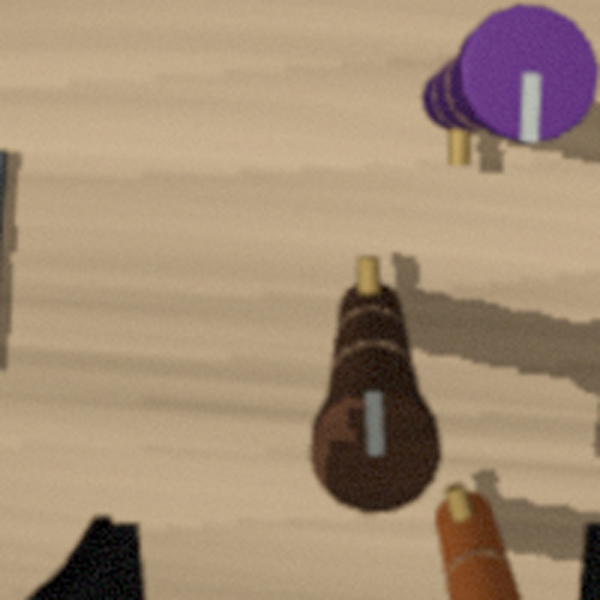

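Run:
```python
from h import *
np.set_printoptions(precision=4,suppress=True)
c=cal("wrist"); f=lambda x,y:(200+x/3,60+y/3)
h=atz(ray(c,f(376,449)),.2);a=atz(ray(c,f(376,456)),.2);l=atz(ray(c,f(374,393)),.2);p=atz(ray(c,f(368,260)),.033)
g=lambda d:np.degrees(np.arctan2(d[1],d[0]))
print(h,g(l-a),p,g(p-h),get_obs()["tool_rot"])
```

```text
[ 0.4767 -0.1699  0.2   ] 6.922682899776934 [ 0.5034 -0.1665  0.033 ] 7.259666559514521 [-179.9666    0.0276    4.8987]
```

```bash
python3 -m creep '-0.0005 -0.0035 -0.01 1.5 0.087;0 0 -0.025 0 0.087;0 0 -0.03 0 0.087;0 0 -0.03 0 0.087;0 0 -0.025 0 0.087;0 0 -0.011 0 0.087;0 0 0 0 0.087;0 0 0 0 0.087'; python3 -m creep '0 0 0 0 0.02;0 0 0 0 0.02;0 0 0 0 0.02;0 0 0 0 0.02;0 0 0 0 0.02;0 0 0 0 0.02;0 0 0 0 0.02' 15
```

```text
time_s: 4.92
tool_pos: [0.4771, -0.1721, 0.1405]
tool_rot: [180.0, -0.1, 6.2]
force: [-0.2, -0.0, -0.9]
grip_width: 0.0871
grasp_force: 0.0
time_s: 5.8
tool_pos: [0.4763, -0.172, 0.1396]
tool_rot: [180.0, 0.0, 6.2]
force: [-0.1, -0.3, -0.1]
grip_width: 0.035
grasp_force: 15.0
```

```bash
python3 -m creep '0 0 0 0 0.02;0 0 0 0 0.02;0 0 0 0 0.02'
python3 - <<'E'
from h import *
a,im=shot("wrist");b,im2=shot("scene")
print(get_obs()["grip_width"],get_obs()["grasp_force"])
o=np.zeros((600,800,3),np.uint8);o[:,:]=0
o[:400,:400]=cv2.resize(im[180:380,220:420],None,fx=2,fy=2)
o[:600,400:]=cv2.resize(im2[100:250,190:290],None,fx=4,fy=4,interpolation=cv2.INTER_CUBIC)
cv2.imwrite("pics/g1.png",o[:,:,::-1])
E
```

```text
time_s: 6.18
tool_pos: [0.4763, -0.172, 0.1396]
tool_rot: [180.0, 0.0, 6.2]
force: [0.5, -0.2, 0.5]
grip_width: 0.0348
grasp_force: 15.0
0.035370319758950435 14.999131858348846
```

View pics/g1.png

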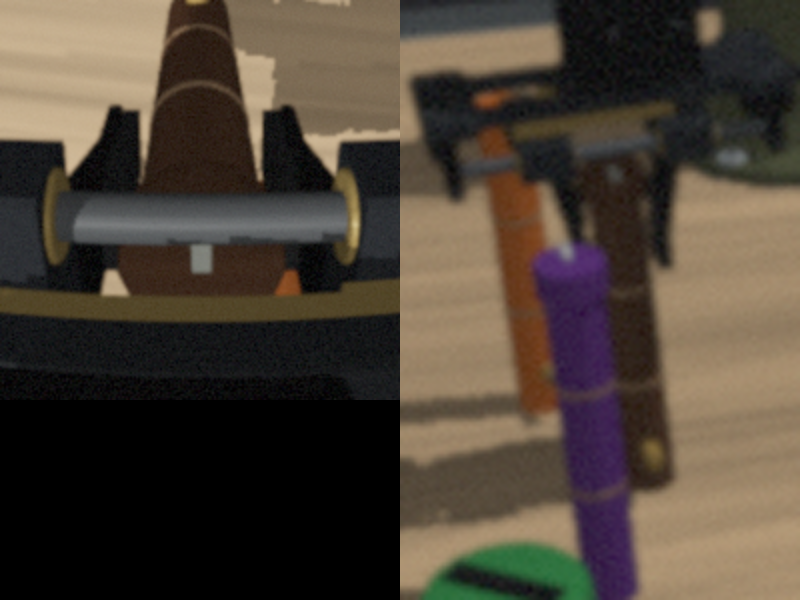

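```bash
python3 -m creep '0 0 0 0 0.055;0 0 0 0 0.055;0 0 0.016 0 0.055;0 0 0.016 0 0.055;0 0 0 0 0.055;0 0 0 0 0.055'; python3 -m creep '0 0 0 0 0.02;0 0 0 0 0.02;0 0 0 0 0.02;0 0 0 0 0.02;0 0 0 0 0.02' 12
```

```text
time_s: 7.02
tool_pos: [0.4764, -0.1719, 0.1717]
tool_rot: [-180.0, -0.0, 6.2]
force: [0.2, -0.2, -0.1]
grip_width: 0.0546
grasp_force: 0.0
time_s: 7.65
tool_pos: [0.4761, -0.172, 0.1714]
tool_rot: [-180.0, 0.0, 6.2]
force: [0.8, 0.4, -1.3]
grip_width: 0.0355
grasp_force: 12.0
```

```bash
python3 -m creep '0 0 0.02 0 0.02;0 0 0.03 0 0.02;0 0 0.03 0 0.02;0.002 0.01 0.02 5 0.02;0.002 0.02 0 8 0.02;0.002 0.025 0 9 0.02;0.002 0.025 0 9 0.02;0.002 0.025 0 9 0.02'; python3 -m creep '0.002 0.025 0 9 0.02;0.002 0.025 0 9 0.02;0.002 0.025 0 9 0.02;0.002 0.02 0 9 0.02;0 0.01 0 5 0.02;0 0 0 0 0.02;0 0 0 0 0.02'
python3 - <<'E'
from h import *
np.set_printoptions(precision=4,suppress=True)
c,im=shot("wrist","w3"); o=get_obs();print(o["qpos"],o["tool_pos"],o["tool_rot"])
for t in ["jig","jig_seat","pointer","pin_tip","leg"]:
    print(t,[(np.round(r["xy"],1).tolist(),round(r["p"],2)) for r in finder.tip_of(t,"wrist")[:2]])
E
```

```text
time_s: 8.65
tool_pos: [0.4862, -0.0662, 0.2714]
tool_rot: [-180.0, 0.0, 46.5]
force: [-0.5, 0.6, -1.5]
grip_width: 0.0354
grasp_force: 12.0
time_s: 9.52
tool_pos: [0.4943, 0.0372, 0.2715]
tool_rot: [180.0, 0.0, 87.1]
force: [-0.1, -0.5, -1.7]
grip_width: 0.0353
grasp_force: 12.0
[-40.3574  -3.0654  32.0134 101.129    1.6611  81.4728 -11.5621] [0.4944 0.0371 0.2716] [179.9948   0.0176  87.0651]
jig [([319.0, 96.0], 0.83)]
jig_seat [([313.9, 15.7], 0.67)]
pointer [([315.5, 37.0], 0.83)]
pin_tip [([316.4, 154.4], 0.74)]
leg [([315.1, 177.1], 0.62)]
```

View pics/w3.png

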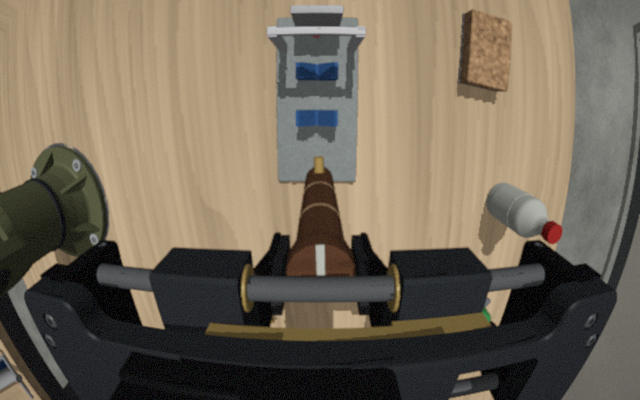

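Run:
```python
from h import *
np.set_printoptions(precision=4,suppress=True)
c=cal("wrist"); im=cv2.imread("pics/w3.png").astype(int)
b,g,r=im[...,0],im[...,1],im[...,2]
m=((b>r+40)&(b>g+25)); m[200:]=0; m[:,:250]=0;m[:,400:]=0
n,L,S,C=cv2.connectedComponentsWithStats(m.astype(np.uint8))
cen=[]
for i in range(1,n):
    if S[i,4]<80: continue
    ys,xs=np.where(L==i); 
    le=[];re=[]
    for y in range(ys.min()+2,ys.max()-1):
        q=xs[ys==y]; le.append((q.min()-.5,y)); re.append((q.max()+.5,y))
    A=np.array([atz(ray(c,p),.058) for p in le]);B=np.array([atz(ray(c,p),.058) for p in re])
    md=(np.median(A,0)+np.median(B,0))/2; cen.append(md); print(S[i],md,"width",np.median(B,0)-np.median(A,0))
d=cen[0]-cen[1]; print("axis angle",np.degrees(np.arctan2(d[1],d[0])))
# grey base edges
G=(abs(r-g)<18)&(abs(b-g)<18)&(g>70)&(g<170)
E=[]
for y in range(50,178,4):
    q=np.where(G[y,255:390])[0]+255
    a=atz(ray(c,(q.min()-.5,y)),.012);e=atz(ray(c,(q.max()+.5,y)),.012); E.append([*a[:2],*e[:2]])
E=np.array(E); print(np.round(E[::3],3))
for k in (0,2):
    p=np.polyfit(E[:,k+1],E[:,k],1); print("edge slope deg",np.degrees(np.arctan(p[0])),"x at y=.125",np.polyval(p,.125))
print("pointer",atz(ray(c,(315.5,36)),.093),"seat",atz(ray(c,(313.9,15.7)),.055),"jig",atz(ray(c,(319,96)),0))
print("pin",atz(ray(c,(319,158)),.130),"head line",get_obs()["tool_pos"])
```

```text
[296  62  42  17 564] [0.4954 0.1622 0.058 ] width [ 0.0477 -0.0025  0.    ]
[296 110  42  17 650] [0.4925 0.1038 0.058 ] width [ 0.0505 -0.0026  0.    ]
axis angle 87.18215218848154
[[0.443 0.199 0.551 0.193]
 [0.441 0.182 0.55  0.176]
 [0.44  0.165 0.55  0.16 ]
 [0.439 0.149 0.549 0.143]
 [0.439 0.132 0.548 0.127]
 [0.438 0.116 0.546 0.11 ]
 [0.437 0.099 0.546 0.094]
 [0.436 0.083 0.545 0.077]
 [0.435 0.066 0.545 0.061]
 [0.435 0.049 0.543 0.044]
 [0.433 0.032 0.543 0.027]]
edge slope deg 2.936122907144864 x at y=.125 0.43833408739211743
edge slope deg 3.10851938450359 x at y=.125 0.5478074068771699
pointer [0.4965 0.1967 0.093 ] seat [0.4957 0.2317 0.055 ] jig [0.4966 0.1316 0.    ]
pin [0.4941 0.067  0.13  ] head line [0.4943 0.0376 0.2716]
```

```bash
python3 -m creep '0 0.015 0 0 0.02;0 0.02 0 0 0.02;0 0.02 0 0 0.02;0 0.02 0 0 0.02;-0.0005 0.015 0 0 0.02;0 0.005 0 0 0.02;0 0 0 0 0.02;0 0 0 0 0.02'; python3 -m creep '0 0 -0.01 0 0.02;0 0 -0.01 0 0.02;0 0 0 0 0.02'
python3 - <<'E'
from h import *
np.set_printoptions(precision=4,suppress=True)
a,im=shot("wrist");b,im2=shot("scene")
o=np.zeros((600,800,3),np.uint8)
o[:400,:400]=cv2.resize(im[90:290,220:420],None,fx=2,fy=2)
o[:600,400:]=cv2.resize(im2[80:230,330:430],None,fx=4,fy=4,interpolation=cv2.INTER_CUBIC)
cv2.imwrite("pics/g2.png",o[:,:,::-1])
E
```

```text
time_s: 10.82
tool_pos: [0.494, 0.132, 0.2716]
tool_rot: [180.0, 0.0, 87.1]
force: [0.0, 0.5, -0.8]
grip_width: 0.0353
grasp_force: 12.0
time_s: 11.2
tool_pos: [0.493, 0.1326, 0.2502]
tool_rot: [-179.9, 0.1, 87.2]
force: [-0.5, -1.4, -0.9]
grip_width: 0.0348
grasp_force: 12.0
```

View pics/g2.png

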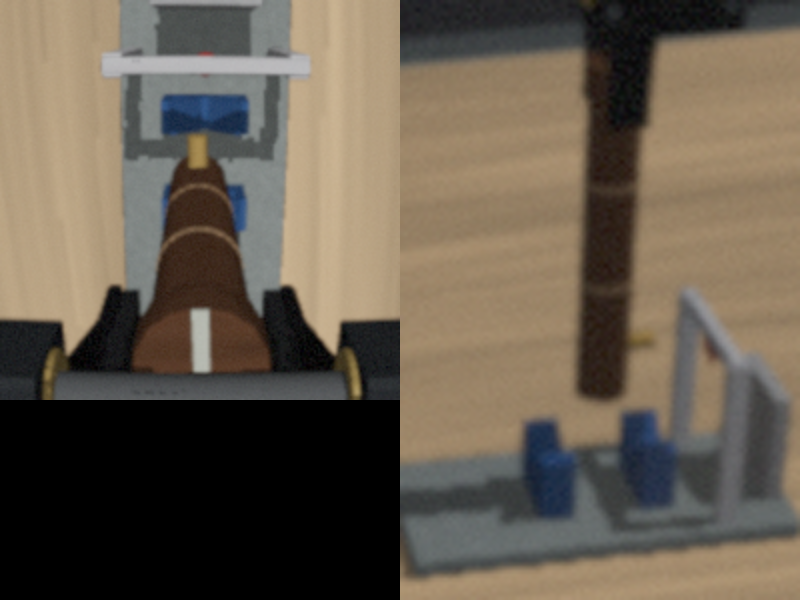

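Run:
```python
from h import *
np.set_printoptions(precision=4,suppress=True)
c=cal("wrist");o=get_obs();print(o["tool_pos"],o["tool_rot"])
f=lambda x,y:(220+x/2,90+y/2)
P=lambda x,y,z:atz(ray(c,f(x,y)),z)
print("Vfar L,R",P(162.5,100,.0598),P(248,100,.0598),"Vfar back edge y=45")
print("Vnear",P(163.5,187,.0598),P(246,187,.0598))
print("pointer",P(206,52,.093),"bar L R",P(103,53,.117),P(309,57,.117))
print("pin",P(199,133,o["tool_pos"][2]-.172+.035),"headtop",P(200,311,o["tool_pos"][2]+.029),P(203,371,o["tool_pos"][2]+.029))
```

```text
[0.4937 0.1329 0.2514] [-179.9832    0.0147   87.1985]
Vfar L,R [0.4734 0.1754 0.0598] [0.5223 0.1731 0.0598] Vfar back edge y=45
Vnear [0.4707 0.1239 0.0598] [0.5195 0.1215 0.0598]
pointer [0.4994 0.2031 0.093 ] bar L R [0.4501 0.2066 0.117 ] [0.5485 0.2    0.117 ]
pin [0.494  0.1645 0.1144] headtop [0.4941 0.1502 0.2804] [0.4941 0.1333 0.2804]
```

```bash
cat > ang.py <<'E'
from h import *
def run():
    c,im=shot("wrist");o=get_obs();z=o["tool_pos"][2]+.029;im=im.astype(int)
    r,g,b=im[...,0],im[...,1],im[...,2]
    W=(abs(r-b)<40)&(g>110); W[:235]=0;W[276:]=0;W[:,:300]=0;W[:,340:]=0
    B=(r>b+60)&(g>b+30)&(r>110); B[:140]=0;B[185:]=0;B[:,:305]=0;B[:,335:]=0
    for n,M,zz in (("line",W,z),("pin",B,z-.2+.032)):
        k,L,S,_=cv2.connectedComponentsWithStats(M.astype(np.uint8))
        if k<2: print(n,"none");continue
        i=1+np.argmax(S[1:,4]);ys,xs=np.where(L==i)
        # mean column per row -> fit
        P=np.array([atz(ray(c,(xs[ys==y].mean(),y)),zz)[:2] for y in np.unique(ys)])
        s=np.polyfit(P[:,1],P[:,0],1)[0]
        print(n,S[i].tolist(),"angle",round(90-np.degrees(np.arctan(s)),2),"mean",P.mean(0).round(4))
    print("yaw",o["tool_rot"][2],o["tool_pos"])
E
python3 - <<'E'
from ang import *
run();run()
E
```

```text
line [315, 244, 11, 32, 289] angle 87.64 mean [0.4938 0.1426]
pin [315, 157, 9, 16, 131] angle 89.42 mean [0.4927 0.1562]
yaw 87.1984451964074 [0.49390361 0.13296823 0.25165447]
line [315, 244, 11, 32, 295] angle 88.17 mean [0.4939 0.1427]
pin [315, 157, 9, 17, 131] angle 89.29 mean [0.4929 0.1558]
yaw 87.20295489303706 [0.49401206 0.133014   0.25182652]
```

```bash
python3 -m creep '0.0013 0.001 -0.01 0 0.02;0 0 -0.012 0 0.02;0 0 -0.012 0 0.02;0 0 -0.01 0 0.02;0 0 -0.01 0 0.02;0 0 0 0 0.02;0 0 0 0 0.02'; python3 -m creep '0 -0.004 0 0 0.02;0 -0.004 0 0 0.02;0 -0.004 0 0 0.02;0 0 0 0 0.02' 8
```

```text
time_s: 12.28
tool_pos: [0.4954, 0.134, 0.1979]
tool_rot: [180.0, -0.0, 87.2]
force: [0.8, -0.1, -1.0]
grip_width: 0.0351
grasp_force: 12.0
time_s: 12.78
tool_pos: [0.4952, 0.1216, 0.1977]
tool_rot: [180.0, -0.0, 87.2]
force: [0.5, 0.1, -0.6]
grip_width: 0.0359
grasp_force: 8.0
```

```bash
python3 -m creep '-0.0009 -0.018 -0.0005 0 0.02;-0.0009 -0.018 -0.002 0 0.02;-0.0009 -0.0177 -0.0035 0 0.02;-0.0011 -0.022 -0.0075 0 0.02;-0.0011 -0.0206 -0.0102 0 0.02;0 0 0 0 0.02'
python3 - <<'E'
from h import *
b,im2=shot("scene")
cv2.imwrite("pics/g3.png",cv2.resize(im2[80:230,290:440,::-1],None,fx=4,fy=4,interpolation=cv2.INTER_CUBIC))
E
```

```text
time_s: 13.52
tool_pos: [0.4896, 0.0231, 0.1733]
tool_rot: [-179.9, 0.0, 87.0]
force: [0.3, 0.1, -1.5]
grip_width: 0.0356
grasp_force: 8.0
```

View pics/g3.png

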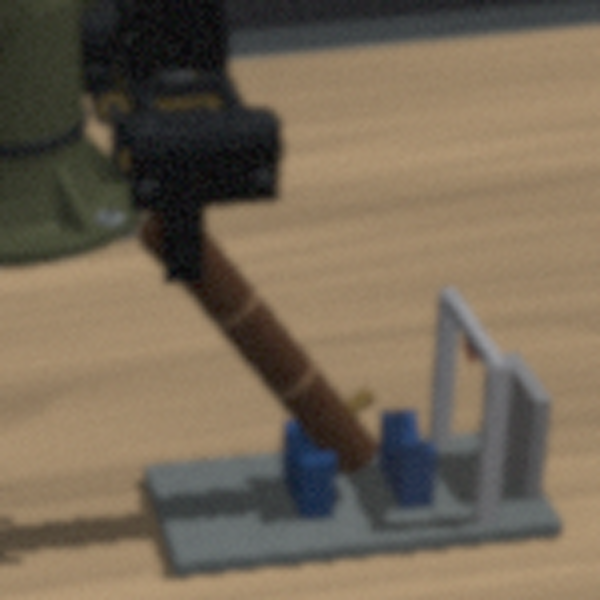

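```bash
python3 -m creep '-0.0009 -0.018 -0.0125 0 0.02;-0.0009 -0.0163 -0.0152 0 0.02;-0.0008 -0.0148 -0.0177 0 0.02;-0.0007 -0.0132 -0.0189 0 0.02;-0.0005 -0.0098 -0.021 0 0.02;-0.0004 -0.0077 -0.0216 0 0.02;0 0 0 0 0.02'; python3 -m creep '-0.0002 -0.003 -0.014 0 0.02;-0.0001 -0.0015 -0.012 0 0.02;0 -0.001 -0.009 0 0.02;0 0 0 0 0.02'
```

```text
time_s: 14.45
tool_pos: [0.4855, -0.0539, 0.0662]
tool_rot: [-179.9, 0.0, 87.2]
force: [1.1, -0.2, 0.0]
grip_width: 0.0358
grasp_force: 8.0
time_s: 14.95
tool_pos: [0.4854, -0.0596, 0.0313]
tool_rot: [-179.9, 0.0, 87.2]
force: [0.2, 0.3, -1.1]
grip_width: 0.0356
grasp_force: 8.0
```

```bash
python3 -m creep '0 0 -0.005 0 0.02;0.0005 0.01 0 0 0.02;0.0005 0.01 0 0 0.02;0.0005 0.01 0 0 0.02;0.0005 0.01 0 0 0.02;0.0005 0.01 0 0 0.02;0 0 0 0 0.02' 12
python3 - <<'E'
from ang import *
run()
E
```

```text
time_s: 15.82
tool_pos: [0.4884, -0.0079, 0.0271]
tool_rot: [180.0, -0.1, 87.3]
force: [-0.7, 1.0, 0.2]
grip_width: 0.0355
grasp_force: 12.0
line none
pin [323, 166, 12, 6, 34] angle 59.38 mean [0.496  0.0111]
yaw 87.27613157018241 [ 0.48835077 -0.00842438  0.02705152]
```

```bash
python3 -m creep '0 0 0.005 0 0.02;0 0 0.004 0 0.02;0 0 0 0 0.02;0 0 0 0 0.02'
python3 - <<'E'
from h import *
np.set_printoptions(precision=4,suppress=True)
R={}
for n in ["wrist","top","scene"]:
    c,im=shot(n,"l_"+n)
    for t in ["pin_tip","leg_mid","leg","pointer","jig_seat"]:
        for r in finder.tip_of(t,n)[:3]:
            print(n,t,np.round(r["xy"],1),round(r["p"],2),"atz",atz(ray(c,r["xy"]),{"pin_tip":.085,"leg_mid":.055,"leg":.055,"pointer":.093,"jig_seat":.055}[t]))
print(get_obs()["tool_pos"])
im=lambda n:cv2.imread(f"pics/l_{n}.png")
o=np.zeros((600,800,3),np.uint8)
o[:320,:400]=cv2.resize(im("wrist")[30:190,220:420],None,fx=2,fy=2,interpolation=cv2.INTER_CUBIC)
o[320:,:400]=cv2.resize(im("top")[200:270,205:305],None,fx=4,fy=4,interpolation=cv2.INTER_CUBIC)[:280]
o[:,400:]=cv2.resize(im("scene")[110:230,345:425],None,fx=5,fy=5,interpolation=cv2.INTER_CUBIC)
cv2.imwrite("pics/l1.png",o)
E
```

```text
time_s: 16.38
tool_pos: [0.4882, -0.0099, 0.036]
tool_rot: [180.0, 0.0, 87.2]
force: [-0.3, -0.3, -0.7]
grip_width: 0.0355
grasp_force: 12.0
wrist leg_mid [316.  89.] 0.69 atz [0.4903 0.08   0.055 ]
top pin_tip [407.9 216.2] 0.72 atz [ 0.5425 -0.1967  0.085 ]
top pin_tip [249.1 234.2] 0.68 atz [0.4958 0.1517 0.085 ]
top pin_tip [416.5 280.1] 0.62 atz [ 0.4038 -0.2125  0.085 ]
top leg_mid [425.1 291.3] 0.96 atz [ 0.381  -0.2369  0.055 ]
top leg_mid [281.5 237.5] 0.9 atz [0.4935 0.0829 0.055 ]
top leg_mid [411.1 197.7] 0.6 atz [ 0.5907 -0.2106  0.055 ]
top leg [416.3 291.3] 0.74 atz [ 0.3806 -0.2176  0.055 ]
top leg [401.7 205.2] 0.69 atz [ 0.5728 -0.1888  0.055 ]
top leg [239.3 234.5] 0.63 atz [0.4985 0.1784 0.055 ]
top pointer [230.5 231.5] 0.87 atz [0.4999 0.1913 0.093 ]
top jig_seat [217.  234.1] 0.6 atz [0.4984 0.2288 0.055 ]
scene pin_tip [386.7 177.8] 0.89 atz [0.5068 0.1438 0.085 ]
scene pin_tip [230.8 194.7] 0.76 atz [ 0.495  -0.2113  0.085 ]
scene pin_tip [237.1 225.3] 0.59 atz [ 0.6177 -0.205   0.085 ]
scene leg_mid [359.8 190.2] 0.93 atz [0.497  0.0831 0.055 ]
scene leg_mid [238.8 209.3] 0.81 atz [ 0.5114 -0.1981  0.055 ]
scene leg_mid [220.1 167.8] 0.78 atz [ 0.3011 -0.2323  0.055 ]
scene leg [399.6 184.4] 0.75 atz [0.494  0.1816 0.055 ]
scene leg [227.  198.2] 0.68 atz [ 0.4573 -0.2215  0.055 ]
scene pointer [407.9 167.3] 0.96 atz [0.4845 0.2031 0.093 ]
scene pointer [400.2 184.5] 0.51 atz [0.5565 0.1577 0.093 ]
scene jig_seat [415.7 184.7] 0.71 atz [0.5046 0.2176 0.055 ]
[ 0.4882 -0.0096  0.036 ]
```

Run:
```python
from h import *
np.set_printoptions(precision=4,suppress=True)
for n,(y0,y1,x0,x1) in {"wrist":(0,200,250,390),"top":(215,255,225,300),"scene":(150,215,350,420)}.items():
    c=cal(n);im=cv2.imread(f"pics/l_{n}.png").astype(int);b,g,r=[im[...,i] for i in range(3)]
    M=np.zeros(r.shape,np.uint8);M[y0:y1,x0:x1]=((r>b*1.7)&(g>b*1.35)&(g>r*.68)&(r>90))[y0:y1,x0:x1]
    k,L,S,C=cv2.connectedComponentsWithStats(M)
    for i in range(1,k):
        if S[i,4]>6: print(n,S[i],C[i],atz(ray(c,C[i]),.083))
# leg brown edges in the wrist picture: centre column per row
im=cv2.imread("pics/l_wrist.png").astype(int);b,g,r=[im[...,i] for i in range(3)];c=cal("wrist")
D=(r+g+b<210)&(r>g+8)
for y in range(20,200,12):
    q=np.where(D[y,285:350])[0]+285
    if len(q)>5: print(y,q.min(),q.max(),[np.round(atz(ray(c,((q.min()+q.max())/2,y)),.055)[:2],4)])
```

```text
wrist [319  13  11   5  15] [324.8667  15.3333] [0.4952 0.1071 0.083 ]
wrist [308  15  10   3  12] [312.5833  16.1667] [0.4907 0.107  0.083 ]
wrist [329  14   9   4  13] [332.6154  16.4615] [0.498  0.1065 0.083 ]
wrist [299  25   7   2   7] [302.      25.4286] [0.4867 0.1035 0.083 ]
wrist [307  24   6   3  10] [309.3  25.2] [0.4893 0.1034 0.083 ]
wrist [314  24  18   6  31] [322.5484  25.3226] [0.4942 0.1031 0.083 ]
wrist [311  30   4   5   7] [312.5714  32.1429] [0.4904 0.1006 0.083 ]
wrist [329  36   3   6  10] [329.7  38.2] [0.4965 0.0979 0.083 ]
wrist [322  46  15  18  57] [329.6491  53.7544] [0.4962 0.0919 0.083 ]
wrist [310  48   4   5   7] [311.  50.] [0.4895 0.0937 0.083 ]
wrist [320  61   4   8  14] [321.7857  64.8571] [0.4931 0.0878 0.083 ]
wrist [327  66   6   7  12] [329.75    68.9167] [0.496  0.0862 0.083 ]
wrist [309  68   4   5   8] [310.5   70.25] [0.4889 0.086  0.083 ]
wrist [317  73   4   4   8] [318.375  74.25 ] [0.4917 0.0844 0.083 ]
wrist [309  74   7   6  12] [312.8333  76.25  ] [0.4897 0.0837 0.083 ]
wrist [321  75   4   4   7] [322.2857  76.1429] [0.4931 0.083
[... 2850 characters left out ...]
85 236.0769] [0.4928 0.1058 0.083 ]
top [248 232   5   6  24] [250.0833 234.5   ] [0.4954 0.1498 0.083 ]
scene [385 174   5   7  22] [387.1364 176.8636] [0.4994 0.1474 0.083 ]
20 287 349 [array([0.4928, 0.1131])]
32 286 349 [array([0.4922, 0.1072])]
44 287 349 [array([0.4922, 0.1014])]
56 286 349 [array([0.4917, 0.0957])]
68 287 349 [array([0.4916, 0.09  ])]
80 286 349 [array([0.4911, 0.0844])]
92 287 349 [array([0.4911, 0.0788])]
104 287 349 [array([0.4908, 0.0733])]
116 287 349 [array([0.4905, 0.0677])]
128 288 349 [array([0.4905, 0.0621])]
140 288 349 [array([0.4902, 0.0565])]
152 288 349 [array([0.4899, 0.0509])]
176 289 349 [array([0.4896, 0.0393])]
188 290 349 [array([0.4896, 0.0334])]
```

View pics/l1.png

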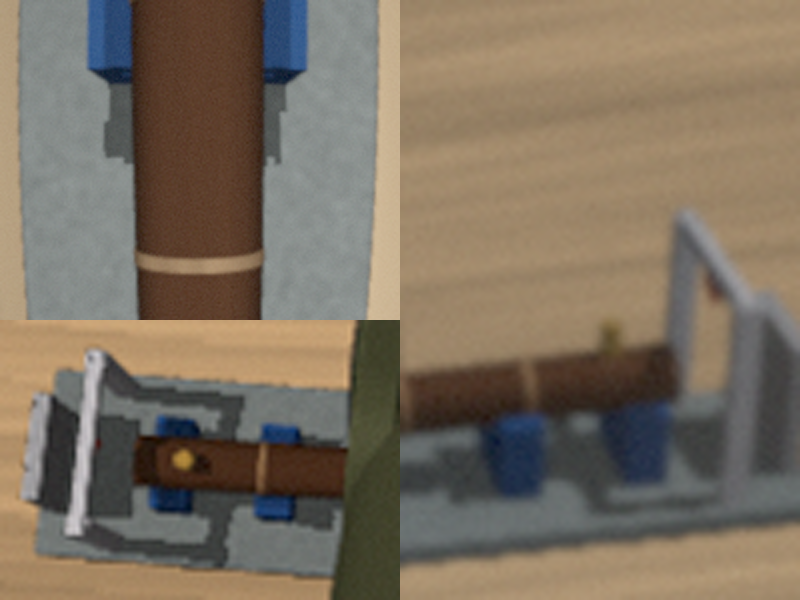

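Run:
```python
from h import *
np.set_printoptions(precision=4,suppress=True)
c=cal("top"); ims=[shot("top")[1].astype(float) for _ in range(6)]
im=np.mean(ims,0);r,g,b=im[...,0],im[...,1],im[...,2]
pts=[]
for x in list(range(241,247))+list(range(255,268)):
    q=r[:,x]-b[:,x]   # brown vs blue/grey
    s=(q>14)&(r[:,x]<120); s[:222]=0;s[:0]=0;s[250:]=0
    ys=np.where(s)[0]
    if len(ys)<6: continue
    A,B=atz(ray(c,(x,ys.min()-.5)),.06)[:2],atz(ray(c,(x,ys.max()+.5)),.05)[:2]
    pts.append([*((A+B)/2),np.linalg.norm(A-B)])
pts=np.array(pts);print(pts[::3]); k=np.abs(pts[:,2]-.03)<.004
p=np.polyfit(pts[k,1],pts[k,0],1);print("n",k.sum(),"axis slope deg",np.degrees(np.arctan(p[0])))
# pin: brass weighted centroid
w=np.clip(np.minimum(r,g)-b-35,0,None);w[:,:244]=0;w[:,257:]=0;w[:229]=0;w[241:]=0
Y,X=np.indices(w.shape);w[g<75]=0;u=((w*X).sum()/w.sum(),(w*Y).sum()/w.sum());print(u,(w>0).sum(),np.round(w[229:241,244:257]).astype(int))
P=atz(ray(c,u),.083);off=(P[0]-np.polyval(p,P[1]));print(P,"off mm",off*1000,"roll deg",np.degrees(np.arcsin(off/.028)))
```

```text
[[0.4985 0.1746 0.026 ]
 [0.4986 0.1678 0.0259]
 [0.4968 0.1428 0.0259]
 [0.4958 0.136  0.0282]
 [0.496  0.1293 0.0282]
 [0.4961 0.1225 0.0282]
 [0.4951 0.1157 0.0259]]
n 9 axis slope deg -1.109930603843185
(np.float64(250.29727936297274), np.float64(234.4094226940942)) 20 [[ 0  0  0  0  0  0  0  0  0  0  0  0  0]
 [ 0  0  0  0  0  0  0  0  0  0  0  0  0]
 [ 0  0  0  0  0  0  0  0  0  0  0  0  0]
 [ 0  0  0  0  0  0  7  6  0  0  0  0  0]
 [ 0  0  0  0  0 17 34 34 12  0  0  0  0]
 [ 0  0  0  0 15 36 39 39 29  0  0  0  0]
 [ 0  0  0  0 10 32 37 39 27  0  0  0  0]
 [ 0  0  0  0  0 20 30 30 11  0  0  0  0]
 [ 0  0  0  0  0  0  0  0  0  0  0  0  0]
 [ 0  0  0  0  0  0  0  0  0  0  0  0  0]
 [ 0  0  0  0  0  0  0  0  0  0  0  0  0]
 [ 0  0  0  0  0  0  0  0  0  0  0  0  0]]
[0.4956 0.1493 0.083 ] off mm 0.04694268040883465 roll deg 0.09605781165806053
```

```bash
python3 -m creep '0.0004 0.008 0 0 0.02;0.0005 0.01 0 0 0.02;0.0005 0.01 0 0 0.02;0.0004 0.008 0 0 0.02;0.0002 0.004 0 0 0.02;0 0 0 0 0.02' 20; python3 -m creep '0.0001 0.002 0 0 0.02;0.0001 0.002 0 0 0.02;0.0001 0.002 0 0 0.02;0 0 0 0 0.02'; python3 -m creep '0.0001 0.002 0 0 0.02;0.0001 0.002 0 0 0.02;0 0 0 0 0.02'
```

```text
time_s: 18.32
tool_pos: [0.4901, 0.0313, 0.036]
tool_rot: [-180.0, -0.0, 87.2]
force: [-1.3, 0.6, -0.1]
grip_width: 0.0355
grasp_force: 20.0
time_s: 18.82
tool_pos: [0.4904, 0.0365, 0.036]
tool_rot: [-180.0, 0.0, 87.2]
force: [-2.4, -0.8, 0.5]
grip_width: 0.0354
grasp_force: 20.0
time_s: 19.2
tool_pos: [0.4905, 0.0376, 0.0359]
tool_rot: [-180.0, 0.2, 87.1]
force: [-4.2, -7.7, 2.6]
grip_width: 0.0356
grasp_force: 20.0
```

```bash
python3 -m creep '-0.0015 0.001 0 0 0.02;0 0 0 0 0.02;0 0 0 0 0.02'; python3 -m creep '0 0 0 0 0.06;0 0 0 0 0.06;0 0 0 0 0.06;0 0 0 0 0.06'; python3 -m creep '0 0 0.02 0 0.06;0 0 0.04 0 0.06;-0.001 -0.02 0.04 0 0.06;-0.001 -0.02 0.04 0 0.06;-0.001 -0.02 0.04 0 0.06;0 0 0 0 0.06;0 0 0 0 0.06'
python3 - <<'E'
from h import *
np.set_printoptions(precision=4,suppress=True)
print(get_obs()["tool_pos"])
for n in ["wrist","scene","top"]:
    c,im=shot(n,"e_"+n)
    for t,z in [("pin_tip",.085),("leg_mid",.055),("pointer",.093),("leg",.055)]:
        print(n,t,[(np.round(r["xy"],1),round(r["p"],2),np.round(atz(ray(c,r["xy"]),z),4)) for r in finder.tip_of(t,n)[:3] if abs(atz(ray(c,r["xy"]),z)[1]-.15)<.15])
c=cal("wrist");im=cv2.imread("pics/e_wrist.png").astype(int);b,g,r=[im[...,i] for i in range(3)]
M=((r>b*1.6)&(g>b*1.3)&(g>r*.68)&(r>90)).astype(np.uint8)
a=proj(c,np.array([.4995,.199,.085]));print("expected pin",a,"mid",proj(c,np.array([.496,.129,.055])))
M[:,:int(a[0])-14]=0;M[:,int(a[0])+14:]=0;M[:max(0,int(a[1])-14)]=0;M[int(a[1])+20:]=0
k,L,S,C=cv2.connectedComponentsWithStats(M)
for i in range(1,k):
    if S[i,4]>5: print(S[i],C[i],atz(ray(c,C[i]),.078))
E
```

```text
time_s: 19.58
tool_pos: [0.4898, 0.0376, 0.0359]
tool_rot: [179.9, 0.2, 87.1]
force: [-0.8, -9.5, 0.4]
grip_width: 0.0353
grasp_force: 20.0
time_s: 20.08
tool_pos: [0.4894, 0.0419, 0.0361]
tool_rot: [180.0, -0.0, 87.2]
force: [-0.1, -0.6, 0.7]
grip_width: 0.0587
grasp_force: 0.0
time_s: 20.95
tool_pos: [0.4859, -0.018, 0.2155]
tool_rot: [-180.0, -0.0, 87.2]
force: [-0.1, 0.6, -1.1]
grip_width: 0.0601
grasp_force: 0.0
[ 0.4859 -0.018   0.2155]
wrist pin_tip []
wrist leg_mid [(array([317.9,  42.5]), 0.58, array([0.49  , 0.1299, 0.055 ]))]
wrist pointer []
wrist leg []
scene pin_tip [(array([406.6, 176.9]), 0.62, array([0.514 , 0.1892, 0.085 ]))]
scene leg_mid [(array([378.4, 191.2]), 0.67, array([0.5118, 0.1235, 0.055 ]))]
scene pointer [(array([409.5, 169.5]), 0.88, array([0.4957, 0.2027, 0.093 ]))]
scene leg [(array([419.7, 183.5]), 0.89, array([0.5016, 0.2289, 0.055 ]))]
top pin_tip [(array([230.7, 234.9]), 0.96, array([0.4935, 0.1919, 0.085 ]))]
top leg_mid [(array([261. , 236.9]), 0.84, array([0.494 , 0.1292, 0.055 ]))]
top pointer [(array([226.2, 232.2]), 0.79, array([0.4982, 0.2005, 0.093 ])), (array([217.4, 232.5]), 0.3, array([0.4972, 0.2197, 0.093 ]))]
top leg [(array([217.9, 233.2]), 0.56, array([0.5005, 0.2269, 0.055 ])), (array([237.7, 137.9]), 0.4, array([0.7269, 0.1944, 0.055 ]))]
expected pin [323.6044 -29.7065] mid [323.2999  42.4967]
[309  12  27   7 100] [322.09  15.04] [0.4958 0.1527 0.078 ]
[309  70  27   6 109] [321.9633  72.5229] [0.4929 0.0947 0.078 ]
[309 327  28  10 245] [322.1347 331.702 ] [ 0.479  -0.2074  0.078 ]
```

```bash
python3 -m creep '0.0006 0.012 -0.01 0 0.06;0.0006 0.012 -0.01 0 0.06;0.0006 0.012 -0.01 0 0.06;0.0006 0.012 -0.01 0 0.06;0 0 0 0 0.06;0 0 0 0 0.06'
python3 - <<'E'
from h import *
np.set_printoptions(precision=4,suppress=True)
c=cal("wrist");im=np.mean([cams.read_camera("wrist").astype(float) for _ in range(5)],0)
cv2.imwrite("pics/r.png",im[:,:,::-1])
r,g,b=im[...,0],im[...,1],im[...,2]
a=proj(c,np.array([.4995,.199,.08]));print("exp pin",a,[(np.round(q["xy"],1),round(q["p"],2)) for q in finder.tip_of("pin_tip","wrist")[:2]])
# leg centre line: brown silhouettes
D=(r<115)&(r>b*1.35); pts=[]
for y in range(int(a[1])+25,int(a[1])+150,3):
    x0=int(a[0]); s=D[y]; 
    if not s[x0]: continue
    l=x0
    while s[l-1]: l-=1
    h=x0
    while s[h+1]: h+=1
    P=[atz(ray(c,(v,y)),.055) for v in (l-.5,h+.5)]; m=(P[0]+P[1])/2; pts.append([*m[:2],P[1][0]-P[0][0]])
pts=np.array(pts);print(pts[::5])
k=abs(pts[:,2]-np.median(pts[:,2]))<.002;p=np.polyfit(pts[k,1],pts[k,0],1);print(k.sum(),"slope",np.degrees(np.arctan(p[0])),"x at .199",np.polyval(p,.199))
M=((g>b*1.3)&(g>r*.68)&(r>85)&(r>b*1.5)).astype(np.uint8)
K=np.zeros_like(M);x,y=int(a[0]),int(a[1]);K[max(0,y-20):y+25,x-20:x+20]=M[max(0,y-20):y+25,x-20:x+20]
n,L,S,C=cv2.connectedComponentsWithStats(K)
for i in range(1,n):
    if S[i,4]>10:
        o,d=ray(c,C[i]);t=(.199-.005-o[1])/d[1];print(S[i],C[i],"at pin front plane",o+d*t)
z=cv2.resize(im[max(0,y-40):y+60,x-60:x+60].astype(np.uint8)[:,:,::-1],None,fx=5,fy=5,interpolation=cv2.INTER_CUBIC);cv2.imwrite("pics/rz.png",z)
E
```

```text
time_s: 22.45
tool_pos: [0.4888, 0.0291, 0.1761]
tool_rot: [180.0, 0.0, 87.2]
force: [-0.4, -0.6, 0.3]
grip_width: 0.0599
grasp_force: 0.0
exp pin [323.7106   2.9627] [(array([319. ,   1.9]), 0.73)]
[[0.4966 0.1838 0.0296]
 [0.4959 0.1693 0.0277]
 [0.4946 0.1524 0.0286]
 [0.4939 0.1385 0.0286]
 [0.4937 0.1246 0.0278]
 [0.4926 0.1109 0.0288]
 [0.4916 0.0917 0.0291]
 [0.4905 0.0778 0.0284]]
38 slope 3.186254867685867 x at .199 0.4973365085695066
[314   0  15   9 117] [320.9402   3.8632] at pin front plane [0.497  0.194  0.0928][ WARN:0@5.421] global loadsave.cpp:1063 imwrite_ Unsupported depth image for selected encoder is fallbacked to CV_8U.
```

```bash
python3 -m creep '0.0008 0.015 0 0 0.06;0.0008 0.015 0 0 0.06;0 0 0 0 0.06;0 0 0 0 0.06'
python3 - <<'E'
from h import *
np.set_printoptions(precision=4,suppress=True)
c=cal("wrist");im=np.mean([cams.read_camera("wrist").astype(float) for _ in range(5)],0)
r,g,b=im[...,0],im[...,1],im[...,2]
T=proj(c,np.array([.4995,.199,.085]));B=proj(c,np.array([.4972,.194,.07]))
f=lambda p:np.round(proj(c,np.array(p)),1)
print("axis px at foot/pin/mid",[f([.4973+.0557*(y-.199),y,.055]) for y in (.227,.199,.129)],"tip if upright",f([.4973,.199,.085]),"tip if 5deg",f([.4973-.0026,.199,.085]))
M=((g>b*1.3)&(g>r*.68)&(r>85)&(r>b*1.5)).astype(np.uint8);M[int(B[1])+15:]=0;M[:,:300]=0;M[:,345:]=0
n,L,S,C=cv2.connectedComponentsWithStats(M)
for i in range(1,n):
    if S[i,4]>10:
        print(S[i],C[i]); ys,xs=np.where(L==i); print([(int(y),int(xs[ys==y].min()),int(xs[ys==y].max())) for y in np.unique(ys)])
for t in ("pin_tip","pointer"): print(t,[(np.round(q["xy"],1),round(q["p"],2)) for q in finder.tip_of(t,"wrist")[:2]])
R=((r>g*1.8)&(r>b*1.8)&(r>90));R[80:]=0;R[:,:290]=0;R[:,350:]=0;ys,xs=np.where(R);print("red",xs.mean() if len(xs) else None,ys.mean() if len(ys) else None,len(xs))
D=(r<115)&(r>b*1.35)
for y in range(int(B[1])+8,int(B[1])+60,8):
    l=h=321
    while D[y,l-1]: l-=1
    while D[y,h+1]: h+=1
    print(y,l,h,(l+h)/2)
E
```

```text
time_s: 23.25
tool_pos: [0.4902, 0.0594, 0.1759]
tool_rot: [-180.0, 0.0, 87.2]
force: [-0.5, -0.4, -0.0]
grip_width: 0.06
grasp_force: 0.0
axis px at foot/pin/mid [array([321.5,  13.6]), array([321.3,  42.5]), array([320.7, 118.3])] tip if upright [321.4  35.5] tip if 5deg [318.1  35.6]
[314  36  16   8  88] [321.4659  39.1477]
[(36, 314, 329), (37, 314, 329), (38, 314, 329), (39, 314, 328), (40, 315, 328), (41, 316, 328), (42, 317, 326), (43, 324, 324)]
pin_tip [(array([318.8,  34.4]), 0.68)]
pointer [(array([320.5,  32.1]), 0.65)]
red 322.0 36.125 8
52 305 337 321.0
60 306 337 321.5
68 306 336 321.0
76 306 336 321.0
84 306 337 321.5
92 306 337 321.5
100 305 337 321.0
```

```bash
python3 -m creep '-0.001 -0.02 0.02 0 0.06;-0.001 -0.02 0.02 0 0.06;0 0 0 0 0.06;0 0 0 0 0.06'; python3 -c "
from cell import ticket
print(ticket.sign_off())"
```

```text
time_s: 24.1
tool_pos: [0.4879, 0.0203, 0.2153]
tool_rot: [-180.0, -0.0, 87.2]
force: [-0.0, 0.0, 0.9]
grip_width: 0.0603
grasp_force: 0.0
the job is handed in; nothing more can be done
None
```

The walnut leg lies in the blue V supports with its foot pushed against the stop plate at about 9 N and its pin upright at the red pointer to within about 1° as measured; the gripper was clear and the job was handed in at 24 s, with no verdict returned.

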